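Shut the light-test box, draw its spring shutter to the mark and hold it

TASK

A lens barrel is loaded in the light-test box: first push the box's lid fully shut, and only then pull the spring-return shutter out by its black plate until its needle stands in the gap between the two prongs of the rider on the rail. Hold it there steadily for two seconds and finish while still holding it: do not let go, for the spring would close it. Leave the rider and everything else on the bench where they are.

Things in the scene. Friction and masses are not known exactly. Their poses are not given: they have to be found in the camera images.
- tester: light-test box, fixed: plate 180 mm (x) by 310 mm (y, -160 to +150), 10 mm thick, with an open grey box on it, outer walls x -65 to +65, y -145 to -15, top at z 85 mm, a lens barrel inside below the rim. Origin on the bench surface, z up; +y is the way the shutter is drawn out, +x points away from the robot; yaw varies by 0.4 rad
- lid (a joint): angle (rad) of the dark steel lid, 134 x 142 mm, 8 mm thick, 0.16 kg: 0 = shut on the box, 1.57 = upright; starts open at 1.35 to 1.75. Hinged along x at the box's -y edge, it shuts towards +y and down. The hinge is stiff (0.17 N m), so the lid stays where it is left and must be pushed all the way home
- lid_hinge (a point): middle of the lid's hinge line, at tester (0, -145, 85.5) mm; axes as the tester
- lid_edge (a point): middle of the lid's free edge on its outer (upper when shut) face, 142 mm from the hinge line and 8 mm out from the lid's underside, whose plane holds the hinge line. z axis: outward normal of that face; y axis: from hinge to free edge. 93.5 mm above the bench when shut
- shutter: spring-return shutter: steel blade 24 mm wide, its top 49 mm above the bench, out of the box's +y wall, with an upright black pull plate at its end. Origin: middle of the plate, 45 mm above the bench. Slides along tester y only, from rest at y = 50 mm to a stop 60 mm farther. The spring pulls back with 2.4 N at rest and 1.2 N more per 10 mm; let go, it returns at once
- pull_top (a point): centre of the top edge of the pull plate (40 mm wide in x, 10 mm thick in y, from 34 to 90 mm above the bench); at rest the plate stands 60 mm clear of the box wall and 48 mm clear of the edge of the shut lid; axes as the tester
- pointer (a point): tip of the black needle (5 mm wide) that sticks out to +x from the pull plate: 61 mm to +x of the plate's middle, 47 mm above the bench; moves with the shutter; axes as the tester
- gap (a point): the mark: middle of the 16 mm gap between the two upright prongs (7 mm thick, tops 60 mm above the bench) of a small dark steel rider clamped on the rail along the plate's +x side, level with the needle's tip. It stands 22 to 45 mm in +y from the needle's rest, different each time; the needle passes freely beside the prongs; axes as the tester
- barrel_a: black plastic lens barrel, upright, 39 mm across, 50 mm tall, on the bench beside the tester's plate on the robot's side; origin centre of its underside; bystander
- barrel_b: a second barrel, the same, on the bench beyond the tester's plate; bystander
- barrel_c: a third barrel, the same, standing farther left on the bench; bystander
- spool: small spool of copper wire, 36 mm across, 22 mm tall, upright beyond the tester's plate; origin centre of its underside; bystander
- cap: white ceramic disc, 28 mm across, 12 mm tall, lying on the tester's plate on the robot's side of the shutter; origin centre of its underside; bystander
- foam: dark foam block 90 x 120 x 35 mm carrying two white discs (41 mm tall in all), right side of the bench; origin centre of its underside; bystander
- flask: white plastic bottle, 60 mm across, 140 mm tall, left rear; origin centre of its underside; bystander

How it is judged:
On the way, in this order (a step that is already met when the one before it is completed fails the run):
1. the lid is fully shut (value of joint lid below 0.03 rad), for 0.2 s.
2. with the lid shut, the gripper's fingers hold the shutter with its needle in the gap for 1.5 s (value of joint lid below 0.03 rad and y of pointer in the frame of gap between -0.006 and 0.006 m and contact force between the fingers and shutter above 1.5 N), for 1.5 s.
At the end, for the whole second after the job is handed in: the lid is shut (within 0.03 rad), the needle's tip is within 6 mm of the middle of the gap along the rail, at rest (under 0.02 m/s), and the fingers still hold the shutter against its spring (contact force above 1.5 N) (all of step 2 and linear speed of shutter below 0.02 m/s); the arm keeps its last pose, push and grip.
It fails at once if the shutter is drawn (more than 12 mm) while the lid is still open (value of joint lid above 0.1 rad and y of pointer in the frame of tester above 0.062 m).
It fails at once if the rider is shifted by more than 4 mm (distance of gap from where it was at the start of the episode above 0.004 m).
It fails at once if a bystander is moved by more than 20 mm (distance of any of barrel_a, barrel_b, barrel_c, spool, cap, foam, flask from where it was at the start of the episode above 0.02 m).
It also fails if it takes over 48 s, if anything falls off the work surface, if the arm or the gripper's body presses on something with over 40 N, if the wrist force passes 120 N, or if a joint passes its speed limit or range.

ROBOT

A 6-joint arm with a two-finger parallel gripper is mounted at the origin on the work surface. World frame = base frame: x ahead of the robot, y to its left, z up, the work surface at z = 0. Lengths are in m, angles in rad, forces in N, time in s.
With the tool pointing down it reaches from about 0.4 to 0.825 m from the base axis. Payload 7 kg.
Tool frame: the origin (TCP) lies midway between the tips of the shut fingers; the grasp point (between the pads) lies 19 mm behind it (grip_point_offset is the distance from the TCP to the grasp point, in m); z points along the fingers, y is the line along which they close (so a half turn about z gives the same grasp; the last joint's range is limited). The gripper opens to 88 mm and grips with 3 to 60 N. Pads are 19 mm wide; open, the fingers measure 130 mm over their backs; the gripper's body (78 mm by 193 mm) begins 47 mm behind the grasp point.
Start: joints at [1.414, 0.359, 0.012, 0, -1.224, -0.288], TCP at [0.29, 0.609, 0.227] pointing down, gripper open.
Joint ranges: [-3.07, 3.07], [-1.43, 2.12], [-1.02, 1.25], [-3.03, 1.67], [-3.05, -0], [-3.03, 3.03]. Speed limits (rad/s): [2.39, 2.39, 3.01, 3.14, 3.14, 3.14].

INTERFACE

Orientations are given as [roll, pitch, yaw] about the fixed x, y, z axes, in that order (R = Rz(yaw) Ry(pitch) Rx(roll)).
In Python, from station import get_state, grab_frame, camera_params, job_done, grip_point_offset gives the robot as it stands.
- The arm moves only by the shell command python3 -m creep 'ROWS' [FORCE]. ROWS is JSON, a list that holds one entry, the list of rows, each a list of 7 numbers: the finger opening in cm, from 0 to 8.76, then the shift along the tool's x, y, z in cm, then the turn, a rotation vector about the tool's x, y, z in rad. In form: [[[fingers, tx, ty, tz, wx, wy, wz], ...]]. A call has 1 to 20 rows; each row is the pose to reach, as a shift and turn from the pose commanded when the call began, along the tool's axes at that moment; what a row does not reach only later rows make up. A row lasts 1/8 s, in which the tool goes at most 62.5 mm and 10.7 degrees, less where a joint would pass 70% of its speed; a pose out of reach is approached as far as the arm can. A call with a gripper value outside its range is refused whole. The fingers move at their own pace and stop on an object; FORCE is the grip in N (left out, the last holds). Time passes only in rows, so rows that repeat a pose let the fingers close. It gives the time, the measured TCP pose, the force, the opening and the grip force at its end, in the units of the state.
- get_state(): the state, without advancing time (a new reading comes with each control period).
- grab_frame(name): name is "side" or "top"; returns the picture (384x512x3 uint8, blue, green, red); there is no depth.
- camera_params(name): a dict with "vertical_fov" (degrees; the focal length in pixels is half the picture's height over the tangent of half this angle, whatever the lens; pixels are square), "cx", "cy" (the principal point, pixels), "view" (4x4, takes a point from world to camera coordinates). Camera axes: x right, y down, z forward; pixel columns grow to the right and rows downward; lengths in m; the calibration is good to about 2 mm. A picture is of the moment at which its call begins. camera_params takes no time and is no camera call.
- job_done(): hands the job in; it is judged then, once.
The state is a dict: "t": time; "q": joint angles; "qd": joint speeds; "joint_efforts": joint torques, N m; "eef_pos": TCP position; "ee_rot": TCP orientation; "force": force on the tool from outside, world axes, zero at the start; "moment": the same for the moment, N m; "width": finger opening in m; "gripper_force": force on a finger pad.
Only numpy, scipy, OpenCV 4.12 (cv2) and the standard library are available. Lean on these libraries where they do the work, as an engineer would, in place of code of your own. Each camera call takes 0.05 s, during which the arm holds its last target. There are 200 camera calls.

## Working session

There is one attempt and no reset: what is moved stays moved. The work goes in short steps, Python scripts to look and compute and a shell command to move; the robot and the scene stay as the last step left them, time stands still between calls to the robot, and variables do not carry over. Pictures are saved under pics/ and viewed, at most 13 in all, crops included, and the job is handed in when it is done.

```bash
mkdir -p pics; ls; python3 - <<'E'
from station import *
import cv2
print(get_state(), grip_point_offset)
for n in("side","top"):
    cv2.imwrite(f"pics/{n}0.png",grab_frame(n)); print(n,camera_params(n))
E
```

```text
pics
{'t': 0.0, 'q': array([ 1.41407901e+00,  3.59399152e-01,  1.10728687e-02, -3.45873608e-04,
       -1.22410627e+00, -2.88130085e-01]), 'qd': array([-6.49094227e-04,  4.77987556e-04, -5.00966153e-05, -1.41874276e-03,
        1.38885242e-03, -1.12805262e-03]), 'joint_efforts': array([-8.31979196e-05, -5.82719564e+01,  2.93053901e+01,  6.99709877e+00,
        7.01659505e-03, -1.52853718e-04]), 'eef_pos': array([0.29026388, 0.60886557, 0.22562163]), 'ee_rot': array([ 3.13993147e+00, -1.53255867e-04, -4.44965064e-01]), 'force': array([-0.24293598, -0.03495971, -0.46454142]), 'moment': array([-0.05218131,  0.01884548,  0.00236291]), 'gripper_force': 0.0, 'width': 0.08768946477106518} 0.0188
side {'vertical_fov': 55.83783178264071, 'cx': 250.7942204971292, 'cy': 193.7314093354468, 'view': array([[-0.98722647, -0.15888972,  0.01174514,  0.57801322],
       [-0.11384415,  0.65192888, -0.74968543,  0.13702022],
       [ 0.11146031, -0.74144642, -0.66169012,  1.05868986],
       [ 0.        ,  0.        ,  0.        ,  1.        ]])}
top {'vertical_fov': 44.96256506428511, 'cx': 257.0042314450337, 'cy': 187.0646043390508, 'view': array([[ 1.83069029e-02, -9.99831364e-01, -1.44955723e-03,
        -6.76079157e-03],
       [-9.84871026e-01, -1.77830711e-02, -1.72374083e-01,
         5.92216670e-01],
       [ 1.72319237e-01,  4.58326253e-03, -9.85030494e-01,
         1.49088359e+00],
       [ 0.00000000e+00,  0.00000000e+00,  0.00000000e+00,
         1.00000000e+00]])}
```

View pics/side0.png

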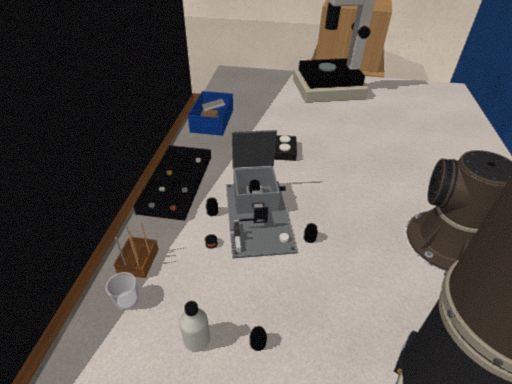

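View pics/top0.png

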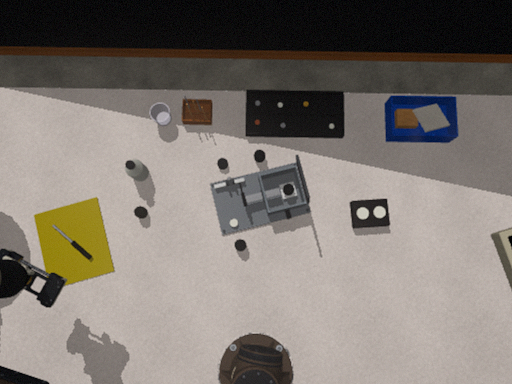

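Side view: the tester is at about (260,200) with the lid upright at (255,150) and the pull plate at (260,213). Top view: the plate's corners are about (211,182), (222,234), (309,211), with the pull plate near (245,197) and the rider near (238,182). I'll enlarge both.

```bash
python3 - <<'E'
import cv2
a=cv2.imread("pics/side0.png")[125:260,215:325]; b=cv2.imread("pics/top0.png")[150:245,205:325]
f=lambda i,s:cv2.resize(cv2.convertScaleAbs(i,alpha=1.5,beta=20),None,fx=s,fy=s,interpolation=cv2.INTER_CUBIC)
cv2.imwrite("pics/c1.png",f(a,4)); cv2.imwrite("pics/c2.png",f(b,6))
E
```

```text
(no output)
```

View pics/c1.png

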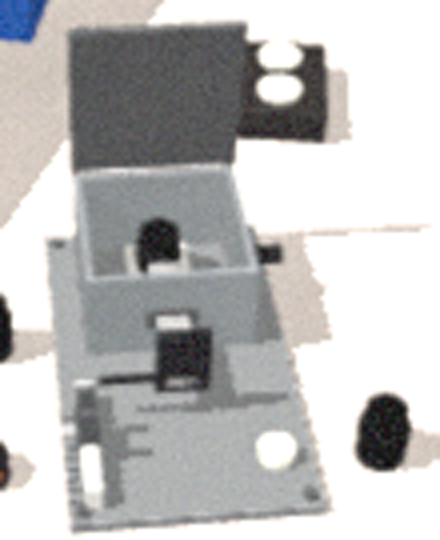

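View pics/c2.png

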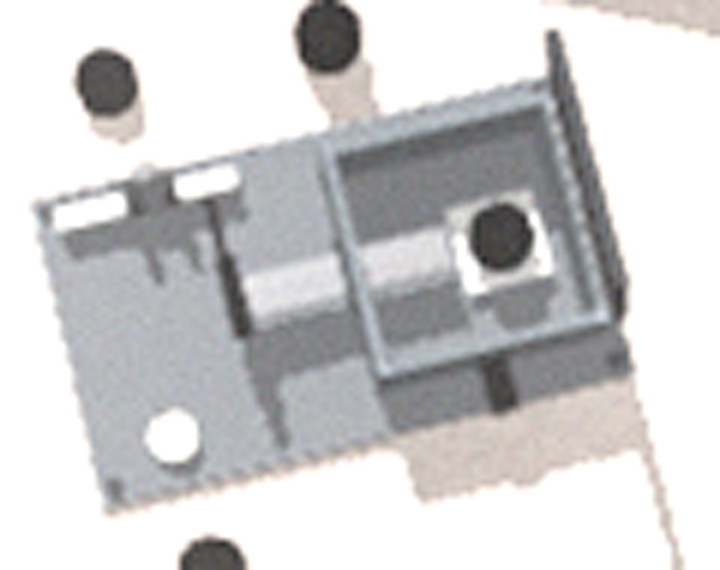

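c1 and c2 show the plate corners, box rim, lid top edge and needle. The rider is the dark piece between the white rail strips at c2 (128–172,185), with its prong shadows at (155,270) and (197,260). Next I'll fit the tester pose and lid angle from these, then draw tester-y ticks next to the rider.

```bash
cat >h.py <<'E'
import numpy as np,cv2
from station import *
def proj(n,P):
    c=camera_params(n);P=np.atleast_2d(P);V=c['view'];p=P@V[:3,:3].T+V[:3,3]
    f=192/np.tan(np.radians(c['vertical_fov']/2))
    return f*p[:,:2]/p[:,2:]+[c['cx'],c['cy']]
def ray(n,uv,z):
    c=camera_params(n);V=c['view'];R=V[:3,:3];o=-R.T@V[:3,3]
    f=192/np.tan(np.radians(c['vertical_fov']/2))
    d=R.T@np.array([(uv[0]-c['cx'])/f,(uv[1]-c['cy'])/f,1]);return o+d*(z-o[2])/d[2]
def T(pose,P):
    x,y,a=pose;P=np.atleast_2d(P)/1000.;c,s=np.cos(a),np.sin(a)
    return np.c_[x+c*P[:,0]-s*P[:,1],y+s*P[:,0]+c*P[:,1],P[:,2]]
def inv(pose,p):
    x,y,a=pose;c,s=np.cos(a),np.sin(a);d=np.array(p)-[x,y,0]
    return np.array([c*d[0]+s*d[1],-s*d[0]+c*d[1],d[2]])*1000
def lidpt(th,x,r=142,n=8):
    return [x,-145+r*np.cos(th)-n*np.sin(th),85.5+r*np.sin(th)+n*np.cos(th)]
E
python3 - <<'E'
from h import *
from scipy.optimize import least_squares
top=[((90,150,10),(38,203)),((-90,150,10),(108,512)),((-90,-160,10),(632,378)),((65,-15,85),(322,150)),((-65,-15,85),(381,378))]
side=[((90,150,10),(72,530)),((-90,150,10),(330,510)),((65,-15,85),(88,280)),((-65,-15,85),(258,268))]
o=[("top",np.array(p,float),np.array(q)/6+[205-.4,150-.4]) for p,q in top]+[("side",np.array(p,float),np.array(q)/4+[215-.4,125-.4]) for p,q in side]
def res(v): return np.concatenate([(proj(n,T(v,p))[0]-q) for n,p,q in o])
s=least_squares(res,[.6,0,.23],loss='soft_l1');pose=s.x;print(pose,np.round(res(pose),1))
np.save("pose.npy",pose)
q=[np.array([70,28])/4+[215,125]-.4,np.array([246,22])/4+[215,125]-.4]
for th in np.arange(1.3,1.8,.1): print(round(th,2),proj("side",T(pose,[lidpt(th,67,142,0),lidpt(th,-67,142,0)])).round(1).tolist(),proj("top",T(pose,[lidpt(th,67,142,4),lidpt(th,-67,142,4)])).round(1).tolist(),)
print("lid side",q,"top",np.array([[550,35],[622,310]])/6+[205,150])
im={}
for n,(r0,r1,c0,c1),k in(("top",(165,215,205,260),10),("side",(210,262,225,280),10)):
    a=cv2.resize(cv2.convertScaleAbs(grab_frame(n)[r0:r1,c0:c1],alpha=1.6,beta=15),None,fx=k,fy=k,interpolation=cv2.INTER_CUBIC)
    for y in range(50,111,10):
        P=proj(n,T(pose,[[45,y,60],[52,y,60],[76,y,10],[84,y,10]]));P=((P-[c0,r0]+.5)*k).astype(int)
        cv2.line(a,tuple(map(int,P[0])),tuple(map(int,P[1])),(0,0,255) if y!=80 else (0,255,0),1)
        cv2.line(a,tuple(map(int,P[2])),tuple(map(int,P[3])),(255,0,0) if y!=80 else (0,255,0),1)
    for p in((0,50,90),(61,50,47)):
        P=((proj(n,T(pose,p))[0]-[c0,r0]+.5)*k).astype(int);cv2.circle(a,tuple(map(int,P)),3,(0,255,255),-1)
    cv2.imwrite(f"pics/z_{n}.png",a)
E
```

```text
[ 0.56170619 -0.00111705  0.26532561] [-1.5 -0.  -1.  -0.4  0.8 -0.5 -0.3 -0.2 -0.2  0.2  0.  -1.8 -0.1 -1.7
  0.1  0.   1.   0.4]
1.3 [[233.0, 138.2], [278.7, 136.0]] [[289.0, 156.8], [300.7, 199.9]]
1.4 [[232.6, 134.7], [278.0, 132.6]] [[293.6, 155.5], [305.4, 198.7]]
1.5 [[232.3, 131.6], [277.2, 129.6]] [[298.2, 154.2], [310.1, 197.4]]
1.6 [[231.9, 129.0], [276.5, 127.0]] [[302.8, 153.1], [314.8, 196.3]]
1.7 [[231.6, 126.9], [275.7, 124.9]] [[307.4, 152.1], [319.4, 195.2]]
lid side [array([232.1, 131.6]), array([276.1, 130.1])] top [[296.66666667 155.83333333]
 [308.66666667 201.66666667]]
```

View pics/z_top.png

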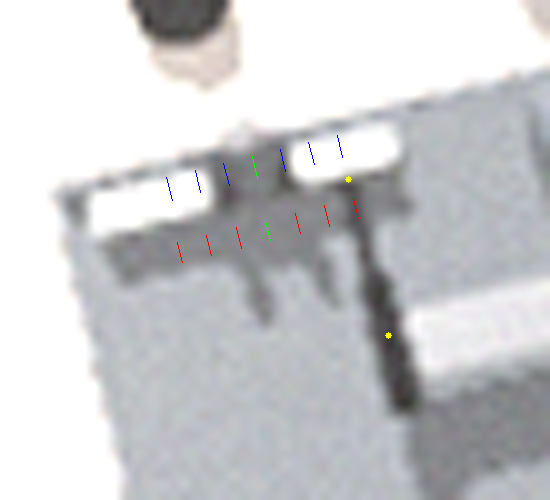

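View pics/z_side.png

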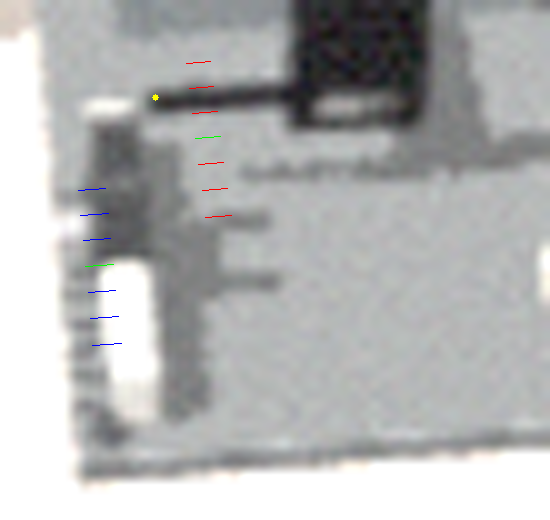

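z_top shows the pose fit agrees with the plate (388,340) and needle tip (355,188). The rider body spans columns 215–290, about y 68–94, and its two prong shadows end at (268,320) and (335,302). The lid is at about 1.48 rad. Now I'll work out the gap and the first move.

```bash
cat >>h.py <<'E'
def rel(target,rpy=None,cur=None):
    from scipy.spatial.transform import Rotation as Ro
    s=get_state();R=Ro.from_euler('xyz',s['ee_rot']);p=s['eef_pos']
    t=R.inv().apply(np.array(target)-p)*100
    w=(R.inv()*Ro.from_euler('xyz',rpy)).as_rotvec() if rpy is not None else None
    return t.round(2),w
E
python3 - <<'E'
from h import *
pose=np.load("pose.npy")
pt=lambda n,u,v,c0,r0,k,z:inv(pose,ray(n,(u/k+c0-.5,v/k+r0-.5),z)).round(1)
print("plate shadow tip",pt("top",283,447,205,150,6,10))
for uv in((268,320),(335,302),(250,262),(315,250)): print("prong shadow",uv,pt("top",*uv,205,165,10,10))
for uv in((270,219),(278,282)): print("side prong shadow",uv,pt("side",*uv,225,210,10,10))
for z in(20,30,60):print(z,[pt("top",u,v,205,165,10,z) for u,v in((215,180),(290,165))], [pt("side",u,v,225,210,10,z) for u,v in((120,120),(130,258))])
for P in ([0,-195,290],[0,-192,200]): print(P,rel(T(pose,P)[0],[np.pi,0,pose[2]]))
E
```

```text
plate shadow tip [-1023.2   147.7 10000. ]
prong shadow (268, 320) [-1605.7   -92.5 10000. ]
prong shadow (335, 302) [-1608.1    34.9 10000. ]
prong shadow (250, 262) [-1718.9   -99.2 10000. ]
prong shadow (315, 250) [-1711.4    22.2 10000. ]
side prong shadow (270, 219) [ 1142.6  9197.8 10000. ]
side prong shadow (278, 282) [ 1138.7  8909.4 10000. ]
20 [array([-3849.3,  -346.2, 20000. ]), array([-3835. ,   -37.9, 20000. ])] [array([ 1262.9, 19422.8, 20000. ]), array([ 1229.9, 18060.6, 20000. ])]
30 [array([-5814.5,  -566.5, 30000. ]), array([-5792.5,   -90.9, 30000. ])] [array([ 1859.8, 29128. , 30000. ]), array([ 1809.7, 27056.5, 30000. ])]
60 [array([-11710.1,  -1227.5,  60000. ]), array([-11664.9,   -249.8,  60000. ])] [array([ 3650.6, 58243.5, 60000. ]), array([ 3548.9, 54043.9, 60000. ])]
[0, -195, 290] (array([63.47, 58.19, -6.33]), array([ 1.05916975e-03,  2.41498193e-04, -7.10194736e-01]))
[0, -192, 200] (array([63.27, 57.95,  2.67]), array([ 1.05916975e-03,  2.41498193e-04, -7.10194736e-01]))
```

```bash
python3 -m creep '[[[0,0,0,-6.3,0,0,0],[0,4,3.7,-6.3,0,0,-0.1],[0,8,7.4,-6.3,0,0,-0.2],[0,12,11,-6.3,0,0,-0.3],[0,16,14.7,-6.3,0,0,-0.4],[0,20,18.4,-6.3,0,0,-0.5],[0,24,22,-6.3,0,0,-0.6],[0,28,25.7,-6.3,0,0,-0.71],[0,32,29.4,-6.3,0,0,-0.71],[0,36,33,-6.3,0,0,-0.71],[0,40,36.7,-6.3,0,0,-0.71],[0,44,40.4,-6.3,0,0,-0.71],[0,48,44,-6.3,0,0,-0.71],[0,52,47.7,-6.3,0,0,-0.71],[0,56,51.4,-6.3,0,0,-0.71],[0,60,55,-6.3,0,0,-0.71],[0,63.5,58.2,-6.3,0,0,-0.71],[0,63.5,58.2,-6.3,0,0,-0.71]]]' 20
python3 - <<'E'
from h import *
pose=np.load("pose.npy")
pt=lambda n,u,v,c0,r0,k,z:inv(pose,ray(n,(u/k+c0-.5,v/k+r0-.5),z/1000)).round(1)
print("plate shadow tip",pt("top",283,447,205,150,6,10))
for uv in((268,320),(335,302)): print("prong shadow",uv,pt("top",*uv,205,165,10,10))
for uv in((270,219),(278,282)): print("side prong shadow",uv,pt("side",*uv,225,210,10,10))
for z in(20,30,60):print(z,[pt("top",u,v,205,165,10,z) for u,v in((215,180),(290,165))], [pt("side",u,v,225,210,10,z) for u,v in((120,120),(130,258))])
print(inv(pose,get_state()['eef_pos']))
print(rel(T(pose,[0,-192,200])[0],[np.pi,0,pose[2]]))
cv2.imwrite("pics/s2.png",cv2.resize(grab_frame("side")[80:260,170:360],None,fx=3,fy=3))
E
```

```text
t: 2.45
eef_pos: [0.6135, -0.1922, 0.288]
ee_rot: [-3.141, 0.002, 0.262]
force: [-1.1, 0.1, -0.2]
width: 0.0008
gripper_force: 0.0
plate shadow tip [-80.2  43.5  10. ]
prong shadow (268, 320) [27.7 88.  10. ]
prong shadow (335, 302) [28.1 64.4 10. ]
side prong shadow (270, 219) [28.9 66.7 10. ]
side prong shadow (278, 282) [29.2 91.3 10. ]
20 [array([77.2, 94. , 20. ]), array([76., 68., 20.])] [array([70.2, 31.9, 20. ]), array([71.6, 87. , 20. ])]
30 [array([75.3, 93.7, 30. ]), array([74.1, 68. , 30. ])] [array([70.8, 41.6, 30. ]), array([72.1, 96. , 30. ])]
60 [array([69.4, 93.1, 60. ]), array([68.2, 67.8, 60. ])] [array([72.6, 70.8, 60. ]), array([ 73.9, 123. ,  60. ])]
[-1.38283975e-01 -1.97976827e+02  2.88000047e+02]
(array([ 0.03, -0.59,  8.8 ]), array([-0.00039529,  0.00223827, -0.00378546]))
```

View pics/s2.png

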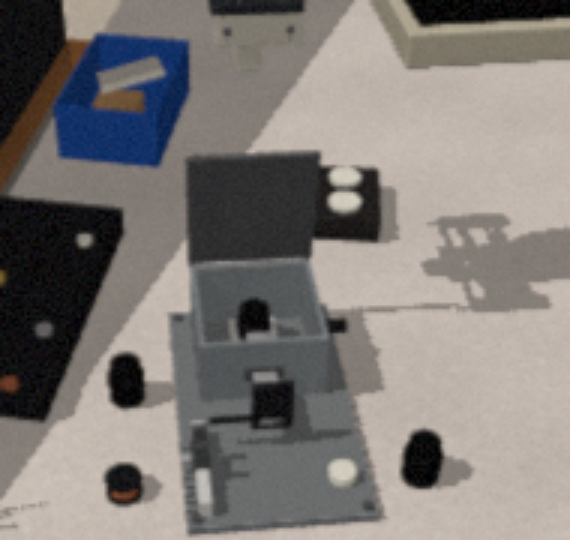

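The lid stands upright. The gripper is behind and above it, out of the crop, with its shadow at about (490,260). The gap measures at y ≈ 81 mm, 31 mm from the needle's rest, which is inside 22–45. Now I'll close the lid along an arc.

```bash
python3 -m creep '[[[0,0,0,4.4,0,0,0],[0,0,0,8.7,0,0,0],[0,0,-1.8,8.7,0,0,0],[0,0,-3.4,8.7,0,0,0],[0,0,-5,8.9,0,0,0],[0,0,-6.6,9.2,0,0,0],[0,0,-7.7,9.7,0,0,0],[0,0,-8.7,10.1,0,0,0],[0,0,-9.7,10.8,0,0,0],[0,0,-10.6,11.4,0,0,0],[0,0,-11.5,12.2,0,0,0],[0,0,-12.2,13.1,0,0,0],[0,0,-12.9,14,0,0,0],[0,0,-13.5,15,0,0,0],[0,0,-13.9,16.1,0,0,0],[0,0,-14.3,17.2,0,0,0],[0,0,-14.6,18.3,0,0,0],[0,0,-14.7,19.2,0,0,0],[0,0,-14.7,19.4,0,0,0],[0,0,-14.7,19.4,0,0,0]]]'
python3 - <<'E'
from h import *
pose=np.load("pose.npy");s=get_state();print(inv(pose,s['eef_pos']),s['force'])
cv2.imwrite("pics/s3.png",cv2.resize(grab_frame("side")[80:260,170:360],None,fx=3,fy=3))
E
```

```text
t: 5.0
eef_pos: [0.5746, -0.0476, 0.0954]
ee_rot: [3.142, 0.0, 0.265]
force: [0.0, -0.2, -0.1]
width: 0.0004
gripper_force: 0.0
[  0.29958024 -48.21720597  95.40417569] [ 0.02154478 -0.17363087 -0.10675611]
```

View pics/s3.png

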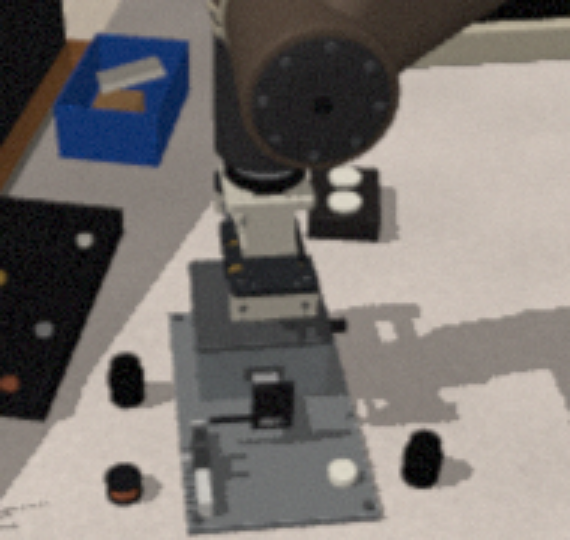

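The lid is almost flat, with its free edge at about (270,348) in the crop. Next is a gentle press home.

```bash
python3 -m creep '[[[0,0,0,0.1,0,0,0],[0,0,0,0.2,0,0,0],[0,0,0,0.3,0,0,0],[0,0,0,0.4,0,0,0],[0,0,0,0.4,0,0,0],[0,0,0,0.4,0,0,0],[0,0,0,0.4,0,0,0]]]'
```

```text
t: 5.92
eef_pos: [0.575, -0.0474, 0.0936]
ee_rot: [3.141, -0.001, 0.266]
force: [-6.1, 1.4, 14.8]
width: 0.0004
gripper_force: 8.0
```

Fingertips are at z 93.6 mm with a 15 N reaction, which matches the shut lid's height of 93.5. Next I'll lift, move over the pull plate and go down.

```bash
python3 -m creep '[[[0,0,0,-3,0,0,0],[4,0,0,-6,0,0,0],[4,0,-4,-6,0,0,0],[4,0,-8,-6,0,0,0],[4,0,-9.8,-6,0,0,0],[4,0,-9.8,-6,0,0,0],[4,0,-9.8,-2,0,0,0],[4,0,-9.8,1,0,0,0],[4,0,-9.8,3.3,0,0,0],[4,0,-9.8,3.3,0,0,0]]]'
python3 - <<'E'
from h import *
pose=np.load("pose.npy");s=get_state();print(inv(pose,s['eef_pos']),s['force'],s['ee_rot'])
cv2.imwrite("pics/s4.png",cv2.resize(grab_frame("side")[120:260,200:340],None,fx=4,fy=4))
E
```

```text
t: 7.18
eef_pos: [0.5479, 0.0458, 0.0568]
ee_rot: [3.141, 0.004, 0.264]
force: [0.1, -0.5, -0.3]
width: 0.0398
gripper_force: 0.0
[-0.99135652 48.89373003 56.82508687] [ 0.05090557 -0.5490342  -0.28827426] [3.14095749 0.00405642 0.26429248]
```

View pics/s4.png

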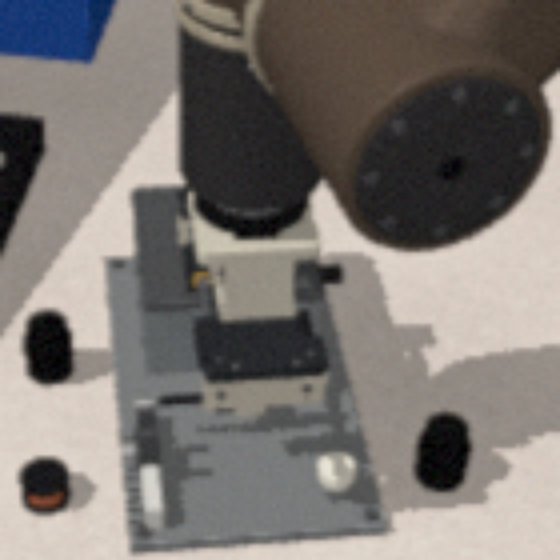

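The lid is shut flat, the fingers straddle the pull plate, and the needle is visible at (180,400). Closing the grip.

```bash
python3 -m creep '[[[0,0,0,0,0,0,0],[0,0,0,0,0,0,0],[0,0,0,0,0,0,0],[0,0,0,0,0,0,0],[0,0,0,0,0,0,0]]]' 30
```

```text
t: 7.85
eef_pos: [0.549, 0.0485, 0.0592]
ee_rot: [-3.14, -0.001, 0.266]
force: [-4.1, 7.0, 3.8]
width: 0.0099
gripper_force: 30.0
```

```bash
python3 -m creep '[[[0,0,-0.6,0,0,0,0],[0,0,-1.2,0,0,0,0],[0,0,-1.8,0,0,0,0],[0,0,-2.4,0,0,0,0],[0,0,-3,0,0,0,0],[0,0,-3,0,0,0,0],[0,0,-3,0,0,0,0]]]'
python3 - <<'E'
from h import *
pose=np.load("pose.npy");s=get_state();print(inv(pose,s['eef_pos']),s['force'],s['width'])
f=lambda n,r0,r1,c0,c1:cv2.resize(cv2.convertScaleAbs(grab_frame(n)[r0:r1,c0:c1],alpha=1.6,beta=15),None,fx=10,fy=10,interpolation=cv2.INTER_CUBIC)
a=f("side",210,260,225,264);b=f("top",165,215,205,245)
cv2.imwrite("pics/s5.png",np.hstack([a,b]))
E
```

```text
t: 8.72
eef_pos: [0.5415, 0.0758, 0.0591]
ee_rot: [3.141, -0.001, 0.266]
force: [0.2, -5.5, 6.0]
width: 0.0099
gripper_force: 30.0
[ 0.71182941 79.54585454 59.13659646] [ 0.19185616 -5.49288452  6.01103896] 0.009900855258974535
```

View pics/s5.png

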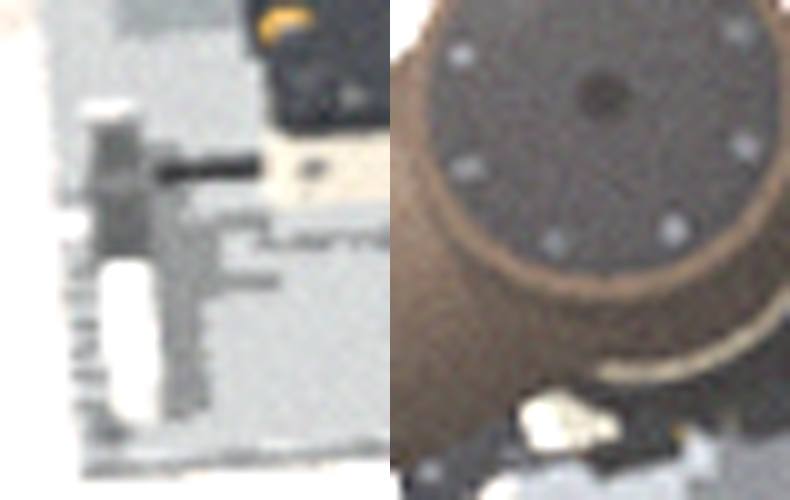

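The side view shows the needle at row ~172, level with the rider's upper half. Its shadow is at row ~240, between the prong shadows at rows 219 and 282. I'll measure this along shadow profiles on the plate plane, where needle and prongs compare directly.

```bash
python3 - <<'E'
from h import *
pose=np.load("pose.npy")
I=np.mean([grab_frame("side") for _ in range(12)],0).mean(2).astype(np.float32)
def prof(xs,ys,z):
    return np.mean([cv2.remap(I,*[np.float32(v)[None] for v in proj("side",T(pose,[[x,y,z] for y in ys])).T],cv2.INTER_CUBIC)[0] for x in xs],0).round().astype(int)
ys=np.arange(54,108,2)
print("y      ",ys.tolist())
for xs in([30,32,34],[36,38,40],[42,44],[22,24,26],[14,17,20],[4,8,12]): print(xs,prof(xs,ys,10).tolist())
print("rider z60 x70-76",prof([70,73,76],ys,60).tolist())
print("needle z47 x45-57",prof([45,50,55],ys,47).tolist())
a=cv2.resize(cv2.convertScaleAbs(I[205:255,225:275],alpha=1.8),None,fx=12,fy=12,interpolation=cv2.INTER_CUBIC);cv2.imwrite("pics/s6.png",a)
E
```

```text
y       [54, 56, 58, 60, 62, 64, 66, 68, 70, 72, 74, 76, 78, 80, 82, 84, 86, 88, 90, 92, 94, 96, 98, 100, 102, 104, 106]
[30, 32, 34] [130, 131, 133, 130, 118, 104, 92, 89, 95, 104, 104, 98, 103, 115, 125, 126, 116, 101, 90, 88, 100, 117, 124, 126, 127, 126, 126]
[36, 38, 40] [127, 127, 130, 126, 114, 100, 89, 88, 100, 117, 125, 125, 126, 126, 129, 125, 112, 98, 88, 91, 105, 121, 125, 127, 127, 126, 126]
[42, 44] [127, 128, 130, 125, 114, 101, 91, 89, 97, 107, 113, 116, 118, 118, 120, 116, 105, 93, 87, 93, 108, 121, 126, 128, 127, 127, 127]
[22, 24, 26] [148, 147, 144, 141, 135, 131, 127, 127, 125, 122, 113, 100, 96, 108, 121, 125, 126, 125, 125, 125, 125, 126, 126, 125, 126, 126, 126]
[14, 17, 20] [132, 138, 136, 135, 132, 130, 128, 129, 126, 114, 99, 89, 89, 102, 118, 125, 126, 127, 126, 126, 126, 126, 126, 126, 126, 126, 126]
[4, 8, 12] [136, 139, 140, 138, 134, 129, 128, 127, 128, 118, 104, 98, 103, 112, 120, 126, 126, 127, 127, 126, 126, 126, 126, 126, 126, 126, 126]
rider z60 x70-76 [125, 125, 124, 126, 144, 166, 164, 140, 113, 93, 75, 67, 60, 59, 58, 59, 59, 61, 67, 74, 79, 78, 72, 64, 60, 58, 59]
needle z47 x45-57 [126, 126, 126, 126, 126, 127, 127, 126, 123, 114, 97, 72, 49, 31, 34, 66, 101, 115, 118, 120, 119, 114, 105, 95, 90, 92, 96]
```

View pics/s6.png

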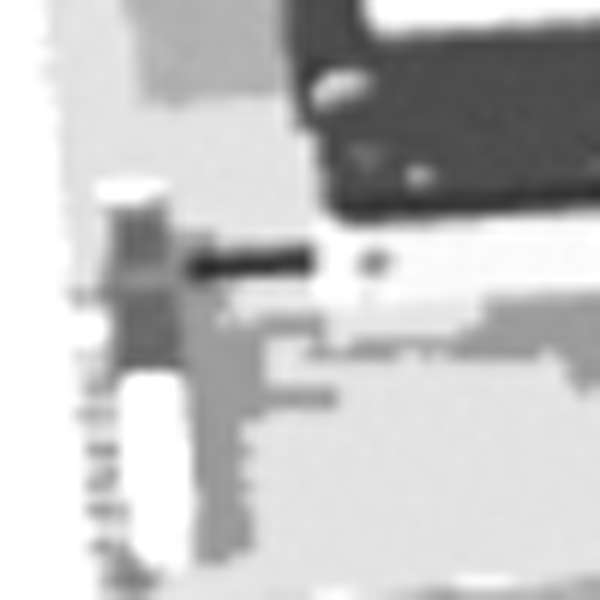

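The prong shadows average y 78.9 and the needle shadow is at ~77.2. The near prong's top also puts the gap at ~83 against the needle's 80.6. So the needle needs about 2 mm more.

```bash
python3 -m creep '[[[0,0,-0.1,0,0,0,0],[0,0,-0.2,0,0,0,0],[0,0,-0.2,0,0,0,0],[0,0,-0.2,0,0,0,0],[0,0,-0.2,0,0,0,0],[0,0,-0.2,0,0,0,0],[0,0,-0.2,0,0,0,0],[0,0,-0.2,0,0,0,0],[0,0,-0.2,0,0,0,0],[0,0,-0.2,0,0,0,0],[0,0,-0.2,0,0,0,0],[0,0,-0.2,0,0,0,0],[0,0,-0.2,0,0,0,0],[0,0,-0.2,0,0,0,0],[0,0,-0.2,0,0,0,0],[0,0,-0.2,0,0,0,0],[0,0,-0.2,0,0,0,0],[0,0,-0.2,0,0,0,0],[0,0,-0.2,0,0,0,0],[0,0,-0.2,0,0,0,0]]]'
python3 - <<'E'
from h import *
pose=np.load("pose.npy")
I=np.mean([grab_frame("side") for _ in range(12)],0).mean(2).astype(np.float32)
def prof(xs,ys,z):
    return np.mean([cv2.remap(I,*[np.float32(v)[None] for v in proj("side",T(pose,[[x,y,z] for y in ys])).T],cv2.INTER_CUBIC)[0] for x in xs],0).round().astype(int)
ys=np.arange(62,100,2)
print("y      ",ys.tolist())
for xs in([36,38,40],[22,24,26],[14,17,20]): print(xs,prof(xs,ys,10).tolist())
print("needle",prof([45,50,55],ys,47).tolist(),"prong top",prof([70,73,76],ys,60).tolist())
s=get_state();print(inv(pose,s['eef_pos']),s['force'],s['width'],s['gripper_force'],s['t'])
E
```

```text
t: 11.92
eef_pos: [0.541, 0.0776, 0.0591]
ee_rot: [3.141, -0.001, 0.266]
force: [1.7, -4.8, 5.7]
width: 0.0096
gripper_force: 30.0
y       [62, 64, 66, 68, 70, 72, 74, 76, 78, 80, 82, 84, 86, 88, 90, 92, 94, 96, 98]
[36, 38, 40] [116, 100, 90, 89, 101, 117, 124, 124, 126, 127, 129, 126, 112, 97, 88, 90, 105, 121, 125]
[22, 24, 26] [143, 136, 130, 128, 126, 128, 122, 107, 100, 107, 117, 123, 127, 126, 126, 126, 126, 126, 126]
[14, 17, 20] [132, 131, 128, 127, 126, 127, 125, 112, 101, 106, 118, 124, 126, 127, 126, 126, 126, 126, 126]
needle [126, 127, 126, 124, 123, 126, 122, 104, 76, 47, 33, 39, 62, 89, 111, 119, 120, 115, 105] prong top [144, 166, 164, 141, 114, 94, 75, 67, 60, 59, 58, 58, 59, 61, 67, 74, 79, 78, 71]
[ 0.73028054 81.40178947 59.14473256] [ 1.26513054 -5.86489476  6.05794167] 0.009346662797257049 30.004464089870453 12.525
```

The needle shadow at 78.5 against the gap centre at 78.9 means it is centred within about 1 mm. It has been held steady for over 2 s, so I'm handing in.

```bash
python3 -c "
from station import *
s=get_state();print(s['width'],s['gripper_force'],s['eef_pos']);print(job_done())"
```

```text
0.009346662797257049 30.004464089870453 [0.54106545 0.07762775 0.05914473]
the job is handed in; nothing more can be done
None
```

The job is handed in at about 12.5 s: the lid was pressed fully shut first, then the shutter was drawn out until its needle measured within about 1 mm of the middle of the rider's gap, held there for over 2 s, and it is still gripped at 30 N.

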